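Load the filter slide and hold it in its detent

TASK

On the evidence bench, put the loose square filter back into its own square pocket in the filter slide, seated flat on the pocket floor, and let go of it. Then take the slide by its upright grip and slide it away along its rail until you feel the spring ball drop into its notch; finish there, still holding the grip, with the slide resting in the notch and the filter in its pocket. Leave the round filter, torch, folded marker and cardboard tray where they are.

Things in the scene. Friction and masses are not known exactly. Their poses are not given: they have to be found in the camera images.
- square_filter_mid (a point): Centre (half-way up, 18 mm above the underside) of the loose square filter: black square frame 48 x 48 x 10 mm with an upright aluminium handle blade on its top centre, 30 mm long (its x), 10 mm thick (its y), from 10 to 36 mm above the underside. z up; starts flat on the work surface. About 70 g. Any of its four quarter turns fits the pocket.
- square_filter: The same square filter as a whole; origin at the centre of its underside, same axes.
- round_filter: A loose round filter, leave alone: black disc 48 mm across, 10 mm thick, with the same handle blade. Origin at the centre of its underside.
- square_pocket (a point): Centre of the floor of the square pocket (51 x 51 mm, 8 mm deep, chamfered mouth) in the filter slide, a grey plate 200 x 84 x 12 mm on a low grey bench with two rails; its top face is 51 mm above the work surface. x points along the rail, the way the slide must go (away from the robot), z up. Moves with the slide. A round 51 mm pocket lies 65 mm farther along x, the grip 80 mm the other way.
- grip_mid (a point): Centre of the slide's grip: an upright aluminium blade 12 mm thick along the rail (x), 34 mm across it (y), 40 mm tall, from 20 mm below to 20 mm above this point; its foot stands on the slide's top face. Axes as the slide's: x along the rail, z up.
- slide: The filter slide; origin at the centre of its underside, x along the rail. Starts 0 to 25 mm from its near stop; full travel 130 mm, friction about 1.5 N. The one notch lies 60 to 110 mm from the near stop, different each time: where the square pocket's centre stands between two small dark steel index brackets beside the rail. The rest of the track is flat: the first clear resistance is the notch.
- ball (a joint): Height of the spring ball under the slide, m: about -0.0005 riding on the flat track, about -0.0035 fully dropped in the notch (slide within about 1.3 mm of its centre), about -0.0025 at 2.3 mm off. The notch draws the slide in over the last 4 mm; leaving it takes about 10 to 15 N along the rail, either way.
- torch: Bystander: dark steel torch lying on its side, 145 mm long (its x), head 38 mm across. Origin under its middle.
- marker: Bystander: blank yellow folded plastic marker standing like a tent, 60 mm wide, 80 mm high. Origin under its centre.
- tray: Bystander: empty cardboard tray 100 x 130 x 40 mm. Origin at the centre of its underside.
There are look-alikes about, which are no part of the job. Leave any green or yellow look-alike of the square_filter alone.

How it is judged:
By the outcome, as a careful person would: the job done as asked, in the order asked, and still so for the second after the job is handed in, while the arm keeps its last pose, push and grip.
It also fails if it takes over 72 s, if anything falls off the work surface, if the arm or the gripper's body presses on something with over 40 N, if the wrist force passes 120 N, or if a joint passes its speed limit or range.

ROBOT

A 6-joint arm with a two-finger parallel gripper is mounted at the origin on the work surface. World frame = base frame: x ahead of the robot, y to its left, z up, the work surface at z = 0. Lengths are in m, angles in rad, forces in N, time in s.
With the tool pointing down it reaches from about 0.25 to 0.725 m from the base axis. Payload 4 kg.
Tool frame: the origin (TCP) lies where the fingers leave the gripper's body, on its centre line; the fingertips stand 73 mm ahead of it and the grasp point (between the pads) lies 54 mm ahead of it (bot.tip_reach is the z of the fingertips in the tool frame, in m); z points along the fingers, x is the direction in which the jaws open and shut, and the axes are right-handed (so a half turn about z gives the same grasp; the last joint's range is limited). The gripper opens to 85 mm and grips with 20 to 120 N. Pads are 22 mm wide; open, the fingers measure 114 mm over their backs; the gripper's body (76 mm by 85 mm) begins 54 mm behind the grasp point. The pads swing forward as they close: fully open they stand 13 mm farther back than shut.
Start: joints at [1.247, 0.241, 0.005, 1.335, 0, 1.571], TCP at [0.159, 0.474, 0.304] pointing down, gripper open.
Joint ranges: [-2.72, 2.72], [-1.05, 1.87], [-1.09, 1.28], [-1.99, 2.15], [-1.42, 1.44], [-3.14, 3.14]. Speed limits (rad/s): [2.79, 2.79, 3.14, 3.14, 3.14, 3.14].

INTERFACE

Orientations are given as a unit quaternion [x, y, z, w].
In Python, from workcell import bot, vision, job_done gives the robot as it stands.
- The arm moves only by the tool drive_tool, never from a script. Its argument "steps" is one flat list of numbers, 7 for each row, row after row: the shift along the tool's x, y, z in m, then the turn, a rotation vector about the tool's x, y, z in degrees, then the closure, from -1 (fully open) to 1 (shut). A call has 1 to 8 rows; each row shifts and turns the commanded pose from where the row before left it, along the tool's axes as they then stand; what a row does not reach is not made up. A row lasts 1/12 s, in which the tool goes at most 41.7 mm and 7.16 degrees, less where a joint would pass 70% of its speed; a pose out of reach is approached as far as the arm can. A call is refused whole if a number of a shift passes 0.0417 or a number of a turn 7.16, either way. A call with a gripper value outside its range is refused whole. The fingers move at their own pace and stop on an object; the grip force is fixed at half the most. Time passes only in rows, so rows that do not move let the fingers close. It gives the time, the measured TCP pose, the force and the opening at its end, in the units of the state.
- bot.get_obs(): the state, without advancing time (a new reading comes with each control period).
- vision.camera(name): name is "scene" or "top" or "wrist"; returns (picture, depth): 384x512x3 uint8, red, green, blue; 384x512 float32, m along the optical axis (not along the pixel's ray), 0 where there is no reading.
- vision.camera_model(name): a dict with "mtx" (3x3 intrinsics, pixels), "rvec" (rotation vector, rad) and "tvec" (3), from world to camera coordinates, as OpenCV has them. Camera axes: x right, y down, z forward; pixel columns grow to the right and rows downward; lengths in m; the calibration is good to about 2 mm. A picture is of the moment at which its call begins: read the wrist's pose just before it. camera_model takes no time and is no camera call; for the wrist camera it gives the pose at the moment of the call.
- job_done(): hands the job in, once; it reports no verdict.
The state is a dict: "clock": time; "joint_pos": joint angles; "joint_vel": joint speeds; "tau": joint torques, N m; "eef_pos": TCP position; "tool_rot": TCP orientation; "ft_force": force on the tool from outside, world axes, zero at the start; "ft_torque": the same for the moment, N m; "grip_width": finger opening in m.
Only numpy, scipy, OpenCV 4.12 (cv2) and the standard library are available. Lean on these libraries where they do the work, as an engineer would, in place of code of your own. Each camera call takes 0.05 s, during which the arm holds its last target.

## Working session

There is one attempt and no reset: what is moved stays moved. The work goes in short steps, Python scripts to look and compute and a tool call to move; the robot and the scene stay as the last step left them, time stands still between calls to the robot, and variables do not carry over. Pictures are saved under pics/ and viewed, and the job is handed in when it is done.

Besides the shell and the picture viewer there is one more tool, called after "Call:" by a JSON object that holds its "method" and its "body". drive_tool: Moves the arm, as the interface text tells. Its arguments: {"type":"object","properties":{"steps":{"type":"array"}},"required":["steps"]}

```bash
mkdir -p pics; ls
cat > h.py <<'E'
import numpy as np,cv2
from workcell import bot,vision,job_done
def grab(n):
    m=vision.camera_model(n); im,d=vision.camera(n)
    np.savez('/tmp/%s.npz'%n,im=im,d=d,K=m['mtx'],r=m['rvec'],t=m['tvec'])
    return im,d,m
def load(n):
    z=np.load('/tmp/%s.npz'%n); return z['im'],z['d'],dict(mtx=z['K'],rvec=z['r'],tvec=z['t'])
def cloud(d,m):
    K=np.array(m['mtx']);R=cv2.Rodrigues(np.array(m['rvec'],float))[0];t=np.array(m['tvec']).ravel()
    v,u=np.mgrid[:d.shape[0],:d.shape[1]]
    P=np.stack([(u-K[0,2])/K[0,0]*d,(v-K[1,2])/K[1,1]*d,d],-1)
    return (P-t)@R
def save(im,f,s=1,box=None):
    if box: u0,v0,u1,v1=box; im=im[v0:v1,u0:u1]
    im=cv2.resize(im,None,fx=s,fy=s,interpolation=cv2.INTER_CUBIC)
    cv2.imwrite('pics/'+f,im[:,:,::-1])
E
python3 - <<'E'
from h import *
for n in ['scene','top']:
    im,d,m=grab(n); save(im,n+'1.png',1.5)
o=bot.get_obs();print({k:np.round(v,3) for k,v in o.items()})
E
```

```text
pics
{'clock': np.float64(0.1), 'joint_pos': array([ 1.247,  0.241,  0.004,  1.335, -0.   ,  1.571]), 'joint_vel': array([-0.001,  0.   ,  0.004,  0.   ,  0.   , -0.001]), 'tau': array([ 1.0000e-03, -3.7314e+01,  2.5301e+01,  1.1000e-02,  0.0000e+00,
       -0.0000e+00]), 'eef_pos': array([0.159, 0.474, 0.303]), 'tool_rot': array([ 0.812,  0.584, -0.001,  0.001]), 'ft_force': array([-0.882,  1.054, -0.57 ]), 'ft_torque': array([-0.024,  0.009, -0.031]), 'grip_width': np.float64(0.086)}
```

View pics/scene1.png

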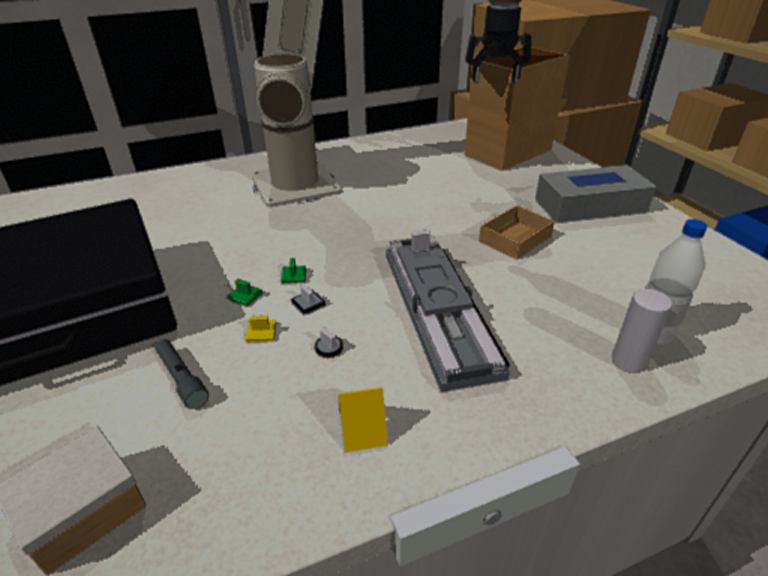

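View pics/top1.png

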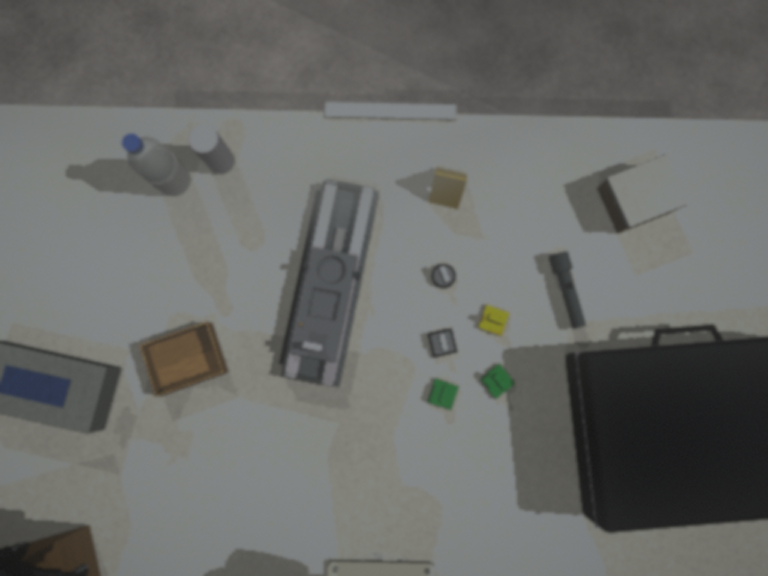

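The square candidates in the top view (1.5x pixels) are: black at (442,343), green at (443,393) and (497,381), and yellow at (493,320). The black disc at (443,275) is round. The black square frame with an aluminium blade at (442,343) fits the description, so I'll confirm it in an enlarged crop and measure it.

Run:
```python
from h import *
im,d,m=load('top'); save(im,'t2.png',5,(265,160,345,280))
P=cloud(d,m)
save(im,'t3.png',3.5,(170,110,270,265))
a=im[160:280,170:345]
# filter cloud
Q=P[205:252,275:315].reshape(-1,3); z=Q[:,2]
print('ground',np.median(z))
def rect(Q):
    return cv2.minAreaRect((Q[:,:2]*1000).astype(np.float32))
for lo,hi in [(.005,.016),(.005,.045),(.028,.045)]:
    S=Q[(z>lo)&(z<hi)]; print(lo,len(S),S.mean(0),rect(S))
Q=P[110:265,170:265].reshape(-1,3);z=Q[:,2]
for lo,hi in [(.02,.1),(.047,.056),(.075,.1)]:
    S=Q[(z>lo)&(z<hi)]; print(lo,len(S),S.mean(0),rect(S))
im,d,m=load('scene'); save(im,'s2.png',4,(150,165,260,245)); save(im,'s3.png',4,(250,140,350,265))
P=cloud(d,m)
Q=P[185:213,188:222].reshape(-1,3);z=Q[:,2];
for lo,hi in [(.005,.045),(.028,.045)]:
    S=Q[(z>lo)&(z<hi)]; print('sc',lo,len(S),S.mean(0),rect(S))
Q=P[140:265,250:350].reshape(-1,3);z=Q[:,2]
for lo,hi in [(.02,.1),(.047,.056),(.075,.1)]:
    S=Q[(z>lo)&(z<hi)]; print(lo,len(S),S.mean(0),rect(S))
```

```text
ground 0.0007603024646368349
0.005 271 [ 0.49584217 -0.10590636  0.00978137] ((508.44061279296875, -98.89791107177734), (98.42646789550781, 126.97290802001953), 53.030860900878906)
0.005 320 [ 0.49548876 -0.10603919  0.01336841] ((508.44061279296875, -98.89791107177734), (98.42646789550781, 126.97290802001953), 53.030860900878906)
0.028 42 [ 0.4928871  -0.10740114  0.03559122] ((493.12713623046875, -107.5108642578125), (29.384050369262695, 9.624040603637695), 14.339271545410156)
0.02 4954 [0.59838973 0.10524836 0.03978849] ((604.7762451171875, 109.54476928710938), (117.90301513671875, 380.91656494140625), 80.02849578857422)
0.047 1579 [0.55140766 0.1147846  0.05158859] ((558.13916015625, 113.917724609375), (103.73898315429688, 199.77813720703125), 79.97978973388672)
0.075 61 [0.47927919 0.12700155 0.09098228] ((479.5009765625, 127.52354431152344), (33.43717575073242, 11.799385070800781), 80.13280487060547)
sc 0.005 290 [ 0.48525209 -0.10960247  0.01475072] ((460.97491455078125, -112.36962890625), (118.62815856933594, 51.86914825439453), 8.551093101501465)
sc 0.028 41 [ 0.49554305 -0.1072959   0.03467362] ((493.16302490234375, -107.20833587646484), (31.47239875793457, 9.940049171447754), 17.070335388183594)
0.02 4378 [0.6272553  0.10913514 0.03869144] ((580.034912109375, 136.95046997070312), (278.0781555175781, 635.0339965820312), 55.73881530761719)
0.047 1015 [0.5643421  0.11199924 0.05147684] ((557.4110717773438, 114.34120178222656), (103.58243560791016, 204.03604125976562), 79.8534164428711)
0.075 102 [0.53494614 0.09052502 0.08420819] ((642.462890625, 25.30603790283203), (34.875213623046875, 399.100830078125), 57.83516311645508)
```

View pics/t2.png

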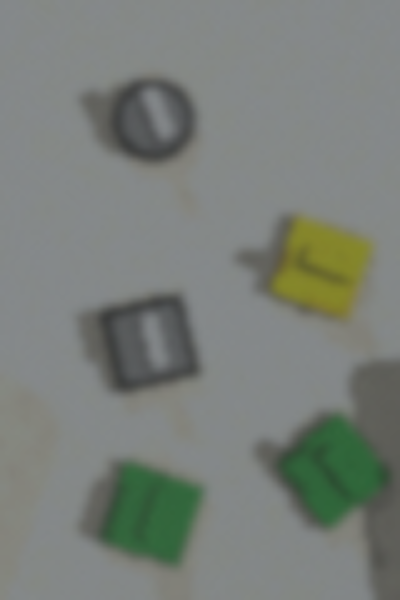

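View pics/t3.png

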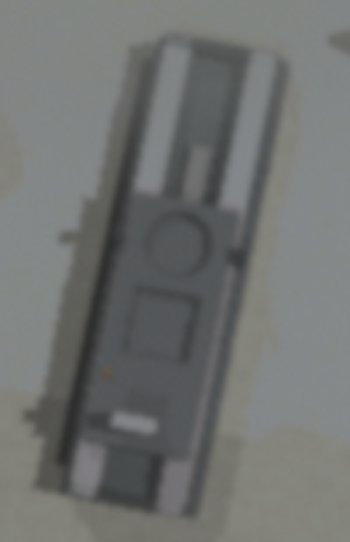

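View pics/s3.png

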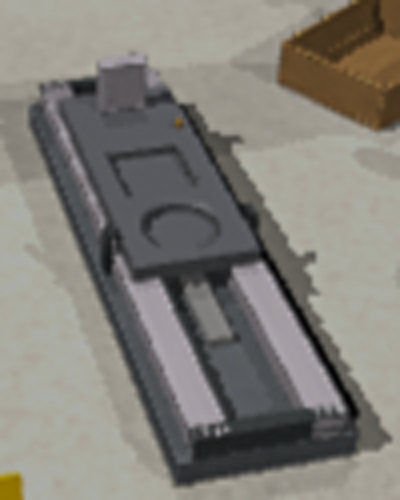

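Run:
```python
from h import *
im,d,m=load('top'); P=cloud(d,m).reshape(-1,3)
# max height along path corridor (ignoring robot near start)
a=np.array([.159,.474]);b=np.array([.493,-.107]);L=np.linalg.norm(b-a);u=(b-a)/L
s=(P[:,:2]-a)@u; c=abs((P[:,:2]-a)@np.array([-u[1],u[0]]))
for k in np.arange(-.05,.75,.05):
    q=(c<.09)&(s>=k)&(s<k+.05); print(round(k,2),P[q,2].max() if q.any() else None)
```

```text
-0.05 0.3211200130608545
0.0 0.4077442170371517
0.05 0.010180288998525437
0.1 0.008287750373102984
0.15 0.00891169695640567
0.2 0.007218271901016126
0.25 0.0073189218364027855
0.3 0.007565370393580672
0.35 0.043150817539978875
0.4 0.05400693613454232
0.45 0.05613338881116148
0.5 0.051257607406824335
0.55 1.2136948835787666
0.6 0.04134502872943428
0.65 0.03992616731741806
0.7 0.014345479048893375
```

Call:
{"method": "drive_tool", "body": {"steps": [-0.0275, 0.031, 0, 0, 0, 0, -0.2, -0.0275, 0.031, 0, 0, 0, 0, -0.2]}}

```text
clock: 0.27
eef_pos: [0.2, 0.4023, 0.3028]
tool_rot: [0.811, 0.586, -0.001, 0.0]
ft_force: [1.2, -0.3, -0.1]
grip_width: 0.064
```

Call:
{"method": "drive_tool", "body": {"steps": [-0.0275, 0.031, 0, 0, 0, 0, -0.2, -0.0275, 0.031, 0, 0, 0, 0, -0.2, -0.0275, 0.031, 0, 0, 0, 0, -0.2, -0.0275, 0.031, 0, 0, 0, 0, -0.2, -0.0275, 0.031, 0, 0, 0, 0, -0.2, -0.0275, 0.031, 0, 0, 0, 0, -0.2, -0.0275, 0.031, 0, 0, 0, 0, -0.2, -0.0275, 0.031, 0, 0, 0, 0, -0.2]}}

```text
clock: 0.93
eef_pos: [0.3657, 0.1127, 0.3038]
tool_rot: [0.812, 0.584, 0.0, -0.0]
ft_force: [0.5, 0.8, 1.1]
grip_width: 0.0511
```

Call:
{"method": "drive_tool", "body": {"steps": [-0.0275, 0.031, 0, 0, 0, 0, -0.2, -0.0275, 0.031, 0, 0, 0, 0, -0.2, -0.0275, 0.031, 0, 0, 0, 0, -0.2, -0.0275, 0.031, 0, 0, 0, 0, -0.2, 0, 0, 0, 0, 0, -7, -0.2, 0, 0, 0, 0, 0, -7, -0.2, 0, 0, 0, 0, 0, -7, -0.2, 0, 0, 0, 0, 0, -7, -0.2]}}

```text
clock: 1.6
eef_pos: [0.4478, -0.0297, 0.3032]
tool_rot: [0.645, 0.764, -0.0, -0.001]
ft_force: [-0.2, -0.0, 0.1]
grip_width: 0.0513
```

Run:
```python
from h import *
im,d,m=grab('wrist'); save(im,'w1.png',1.5)
o=bot.get_obs();print(o['eef_pos'],o['tool_rot'],o['joint_pos'],o['clock'])
R=cv2.Rodrigues(np.array(m['rvec'],float))[0];print(-R.T@np.ravel(m['tvec']),R)
```

```text
[ 0.44777954 -0.02944843  0.30329948] [ 6.43123423e-01  7.65762175e-01 -4.26027906e-04 -6.10952157e-04] [-6.56892679e-02  1.40536843e-01 -1.21165344e-01  1.31058336e+00
  3.56847391e-05 -2.39344847e-01] 1.65
[ 0.38223991 -0.03976294  0.37407263] [[-1.67771853e-01  9.85825839e-01 -1.45006275e-04]
 [ 9.52032491e-01  1.62058943e-01  2.59559311e-01]
 [ 2.55903775e-01  4.34086959e-02 -9.65727158e-01]]
```

View pics/w1.png

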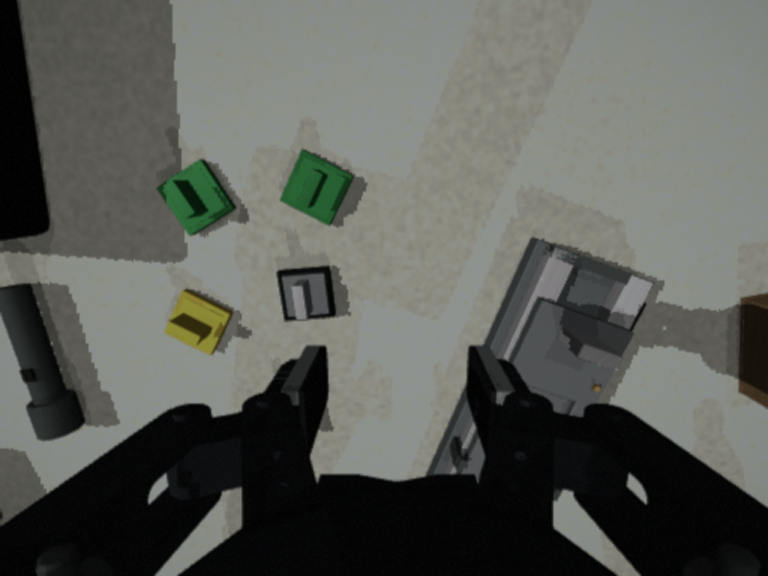

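The picture shows the black square filter at (306,293) with its aluminium blade at (300,300). The greens are at (196,197) and (317,187), and the yellow is at (198,321). I'll refine the filter pose from this view.

```bash
cat >> h.py <<'E'
def obj(P,box,bands):
    u0,v0,u1,v1=box; Q=P[v0:v1,u0:u1].reshape(-1,3); z=Q[:,2]
    for lo,hi in bands:
        S=Q[(z>lo)&(z<hi)]
        if len(S)<5: print(lo,hi,len(S)); continue
        r=cv2.minAreaRect((S[:,:2]*1000).astype(np.float32))
        print(lo,hi,len(S),'zmed',round(float(np.median(S[:,2])),4),np.round(r[0],1),np.round(r[1],1),round(r[2],1))
def topt(px,z,m):
    K=np.array(m['mtx']);R=cv2.Rodrigues(np.array(m['rvec'],float))[0];t=np.ravel(m['tvec'])
    r=R.T@np.linalg.inv(K)@np.array([px[0],px[1],1.]);c=-R.T@t
    return c+r*(z-c[2])/r[2]
E
python3 - <<'E'
from h import *
im,d,m=load('wrist');P=cloud(d,m)
obj(P,(178,170,230,220),[(-.01,.004),(.006,.014),(.006,.05),(.03,.045)])
# black frame contour
g=im[170:220,178:230].max(2); print(g.min(),np.median(g))
k=(g<60).astype(np.uint8)
save(im,'w1c.png',8,(170,165,240,225))
E
```

```text
-0.01 0.004 1376 zmed 0.0009 [ 494.1 -108.9] [72.5 75. ] 8.9
0.006 0.014 913 zmed 0.0112 [ 492.7 -106.1] [48.2 48.3] 14.5
0.006 0.05 1199 zmed 0.0115 [ 492.7 -106.1] [48.2 48.3] 14.5
0.03 0.045 204 zmed 0.0367 [ 492.4 -106. ] [29.9 10.3] 14.3
3 95.0
```

View pics/w1c.png

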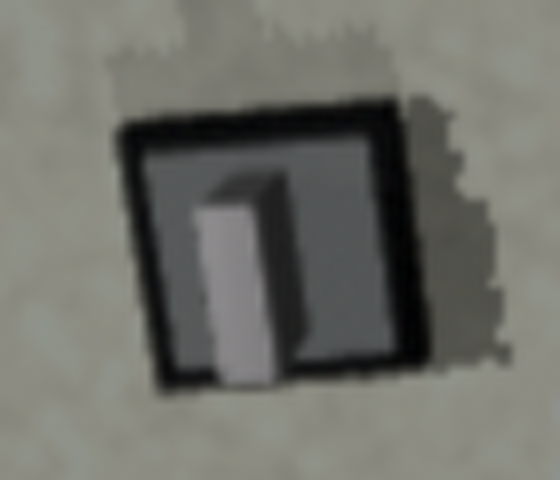

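Call:
{"method": "drive_tool", "body": {"steps": [0, 0, 0, 0, 0, -4.4, -0.2, -0.0285, 0.008, 0.01, 0, 0, 0, -0.2, -0.0285, 0.008, 0.02, 0, 0, 0, -0.2, -0.0283, 0.0082, 0.025, 0, 0, 0, -0.2, 0, 0, 0.035, 0, 0, 0, -0.2, 0, 0, 0.035, 0, 0, 0, -0.2, 0, 0, 0.03, 0, 0, 0, -0.2, 0, 0, 0, 0, 0, 0, -0.2]}}

```text
clock: 2.32
eef_pos: [0.4874, -0.1053, 0.1427]
tool_rot: [0.618, 0.786, -0.003, -0.006]
ft_force: [-1.4, 0.0, -1.1]
grip_width: 0.0514
```

Run:
```python
from h import *
im,d,m=grab('wrist'); save(im,'w2.png',1.5)
o=bot.get_obs();print(o['eef_pos'],o['tool_rot'],o['ft_force'],o['clock']);q=o['tool_rot'];print(np.degrees(2*np.arctan2(q[1],q[0])))
```

```text
[ 0.48908537 -0.10551771  0.14575225] [ 0.6174274   0.7866152  -0.00196399 -0.00400848] [0.83535199 0.74617374 0.70503915] 2.3667
103.74207943969164
```

View pics/w2.png

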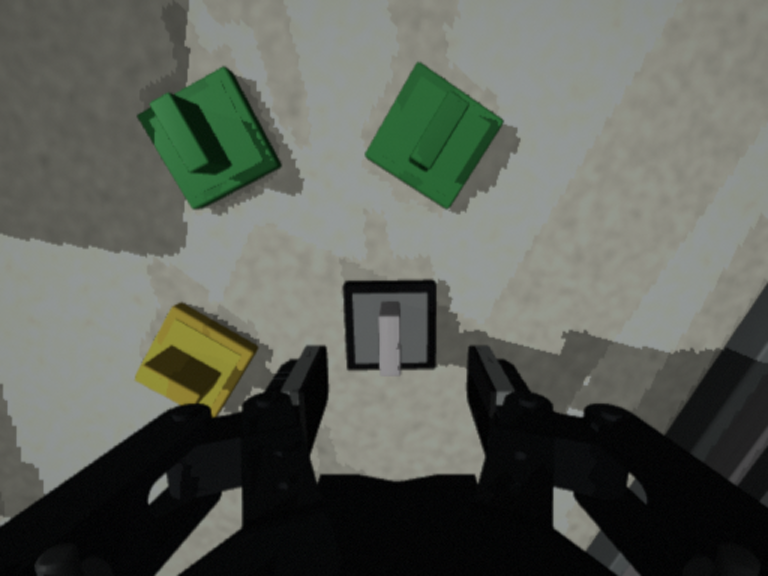

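The filter is centred between the jaws at (390,325), aligned with its blade. The nearest green and yellow pieces are clear of the fingers.

Call:
{"method": "drive_tool", "body": {"steps": [0, 0, 0, 0, 0, 0, -0.2, 0, 0, 0, 0, 0, 0, -0.2, 0, 0, 0, 0, 0, 0, -0.2]}}

```text
clock: 2.62
eef_pos: [0.4936, -0.1063, 0.1514]
tool_rot: [0.617, 0.787, 0.001, 0.002]
ft_force: [-0.4, 0.1, -0.1]
grip_width: 0.0514
```

```bash
cat >> h.py <<'E'
def st():
    o=bot.get_obs();q=o['tool_rot'];y=2*np.arctan2(q[1],q[0]);print('t',round(float(o['clock']),2),'p',np.round(o['eef_pos'],4),'yaw',round(np.degrees(y),2),'F',np.round(o['ft_force'],1),'T',np.round(o['ft_torque'],2),'w',round(float(o['grip_width']),4));return o,y
def to(x,y,z,yaw):
    o,w=st();p=o['eef_pos'];w1=np.radians(yaw);d=np.array([x,y,z])-p
    for a,n in ((w,'old axes'),(w1,'new axes')):
        print(n,np.round([d[0]*np.cos(a)+d[1]*np.sin(a),d[0]*np.sin(a)-d[1]*np.cos(a),-d[2]],4),'turn z',round(-(yaw-np.degrees(w)),2))
E
python3 - <<'E'
from h import *
im,d,m=grab('wrist');P=cloud(d,m)
obj(P,(215,178,300,260),[(-.01,.004),(.006,.014),(.006,.05),(.03,.045)])
to(.4925,-.106,.085,104.4)
E
```

```text
-0.01 0.004 3562 zmed 0.0008 [ 510.  -107.8] [74.4 73.9] 13.8
0.006 0.014 2635 zmed 0.0112 [ 493. -106.] [46.3 48.1] 14.2
0.006 0.05 3290 zmed 0.0114 [ 493. -106.] [46.3 48.1] 14.2
0.03 0.045 587 zmed 0.0366 [ 492.6 -106.1] [30.4 10. ] 14.2
t 2.67 p [ 0.4934 -0.1063  0.1512] yaw 103.85 F [0.3 0.7 0.7] T [ 0.03 -0.05 -0.  ] w 0.0513
old axes [ 0.0005 -0.0009  0.0662] turn z -0.55
new axes [ 0.0005 -0.0008  0.0662] turn z -0.55
```

Call:
{"method": "drive_tool", "body": {"steps": [0.0005, -0.001, 0.025, 0, 0, -0.4, -0.2, 0, 0, 0.02, 0, 0, 0, -0.2, 0, 0, 0.014, 0, 0, 0, -0.2, 0, 0, 0.007, 0, 0, 0, -0.2, 0, 0, 0, 0, 0, 0, -0.2, 0, 0, 0, 0, 0, 0, -0.2, 0, 0, 0, 0, 0, 0, -0.2]}}

```text
clock: 3.25
eef_pos: [0.4919, -0.1061, 0.0842]
tool_rot: [0.614, 0.789, 0.001, 0.001]
ft_force: [-0.0, 0.0, -0.3]
grip_width: 0.0507
```

Call:
{"method": "drive_tool", "body": {"steps": [0, 0, 0, 0, 0, 0, 1, 0, 0, 0, 0, 0, 0, 1, 0, 0, 0, 0, 0, 0, 1, 0, 0, 0, 0, 0, 0, 1, 0, 0, 0, 0, 0, 0, 1, 0, 0, 0, 0, 0, 0, 1, 0, 0, 0, 0, 0, 0, 1, 0, 0, 0, 0, 0, 0, 1]}}

```text
clock: 3.92
eef_pos: [0.4914, -0.106, 0.0837]
tool_rot: [0.614, 0.789, 0.0, 0.001]
ft_force: [-1.1, -0.7, 5.2]
grip_width: 0.0089
```

Run:
```python
from h import *
st()
im,d,m=grab('wrist'); save(im,'w3.png',1.5);P=cloud(d,m)
```

```text
t 3.92 p [ 0.4914 -0.106   0.0837] yaw 104.25 F [-1.1 -0.7  5.2] T [ 0.01  0.17 -0.01] w 0.0089
```

View pics/w3.png

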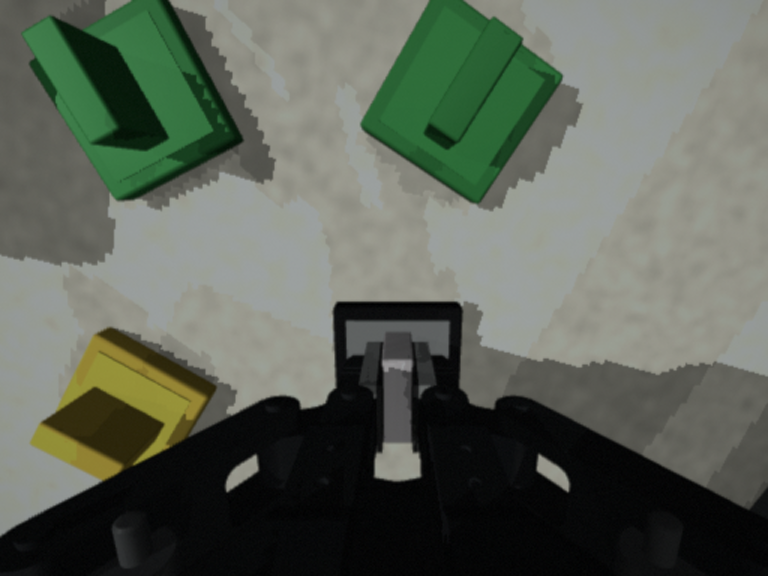

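The blade is between the pads, with the frame at (398,340) directly in front of the jaws. Next I lift, then move toward the pocket with the turn.

Call:
{"method": "drive_tool", "body": {"steps": [0, 0, -0.01, 0, 0, 0, 1, 0, 0, -0.03, 0, 0, 0, 1, 0, 0, -0.035, 0, 0, 0, 1, 0, 0, -0.035, 0, 0, 0, 1, 0, 0, -0.03, 0, 0, 0, 1, 0, 0, -0.015, 0, 0, 0, 1, 0, 0, 0, 0, 0, 0, 1, 0, 0, 0, 0, 0, 0, 1]}}

```text
clock: 4.63
eef_pos: [0.491, -0.1059, 0.2386]
tool_rot: [0.614, 0.789, 0.0, 0.001]
ft_force: [1.1, -0.4, -0.8]
grip_width: 0.0088
```

Run:
```python
from h import *
im,d,m=grab('wrist'); save(im,'w4.png',1.5);P=cloud(d,m)
to(.5573,.1134,.235,80)
```

```text
t 4.68 p [ 0.4902 -0.1057  0.2372] yaw 104.25 F [-0.2 -0.2 -1.5] T [ 0.   -0.01  0.02] w 0.0091
old axes [0.1958 0.119  0.0022] turn z 24.25
new axes [0.2274 0.0281 0.0022] turn z 24.25
```

View pics/w4.png

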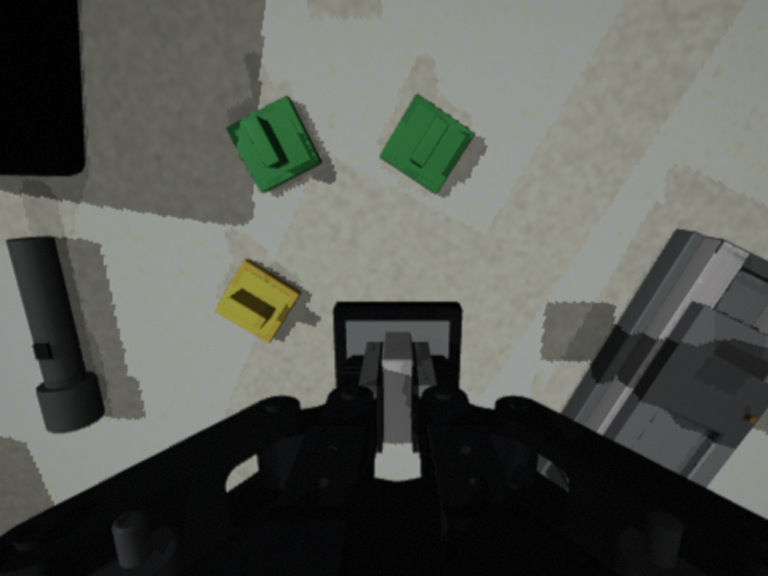

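Call:
{"method": "drive_tool", "body": {"steps": [0, 0, 0, 0, 0, 6.1, 1, 0, 0, 0, 0, 0, 6.1, 1, 0, 0, 0, 0, 0, 6.05, 1, 0.01, 0.005, 0, 0, 0, 6.0, 1, 0.03, 0.0145, 0, 0, 0, 0, 1, 0.036, 0.017, 0, 0, 0, 0, 1, 0.036, 0.017, 0, 0, 0, 0, 1, 0.036, 0.017, 0, 0, 0, 0, 1]}}

```text
clock: 5.35
eef_pos: [0.5845, 0.0294, 0.2352]
tool_rot: [0.766, 0.642, -0.002, -0.001]
ft_force: [1.2, -0.4, -1.3]
grip_width: 0.009
```

Call:
{"method": "drive_tool", "body": {"steps": [0.036, 0.017, 0, 0, 0, 0, 1, 0.03, 0.0145, 0, 0, 0, 0, 1, 0.013, 0.006, 0, 0, 0, 0, 1, 0, 0, 0, 0, 0, 0, 1, 0, 0, 0, 0, 0, 0, 1, 0, 0, 0, 0, 0, 0, 1, 0, 0, 0, 0, 0, 0, 1]}}

```text
clock: 5.93
eef_pos: [0.6347, 0.0983, 0.2369]
tool_rot: [0.767, 0.642, -0.001, -0.001]
ft_force: [-0.9, 0.5, -1.4]
grip_width: 0.0087
```

Run:
```python
from h import *
im,d,m=grab('wrist'); save(im,'w5.png',1.5);P=cloud(d,m)
st()
```

```text
t 5.98 p [0.6349 0.0983 0.2374] yaw 79.91 F [ 0.8 -0.9 -1.1] T [ 0.04  0.06 -0.02] w 0.0087
```

View pics/w5.png

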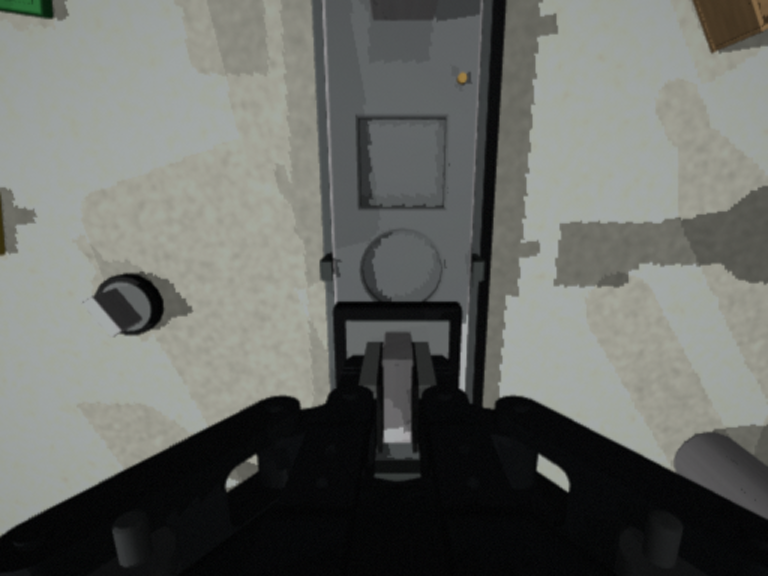

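The square pocket is at (402,162), the round pocket at (402,265), and the index brackets at (328,267) and (478,267). The held filter is at (398,330).

Run:
```python
from h import *
im,d,m=load('wrist');P=cloud(d,m)
o,y=st()
save(im,'w5c.png',8,(225,70,310,145))
print(np.round(P[70:150:6,268,2],4)); print(np.round(P[108,200:335:6,2],4))
obj(P,(230,70,305,147),[(.03,.0475)])
# filter frame visible part in tool frame
Q=P[195:270,215:315].reshape(-1,3)-o['eef_pos']
ex=np.array([np.cos(y),np.sin(y),0]);ey=np.array([np.sin(y),-np.cos(y),0])
T=np.stack([Q@ex,Q@ey,-Q[:,2]],-1)
print(P[205,265]-o['eef_pos'])
for lo,hi in [(.07,.09),(.04,.055)]:
    s=T[(T[:,2]>lo)&(T[:,2]<hi)];print(lo,len(s),s.min(0),s.max(0),np.median(s,0))
```

```text
t 5.98 p [0.6349 0.0983 0.2374] yaw 79.91 F [ 0.8 -0.9 -1.1] T [ 0.04  0.06 -0.02] w 0.0087
[0.0521 0.0515 0.0442 0.0435 0.0438 0.0437 0.0446 0.0432 0.0455 0.0441
 0.0443 0.0439 0.0525 0.051 ]
[0.0009 0.0006 0.0014 0.0236 0.0521 0.053  0.051  0.0437 0.0441 0.0444
 0.0436 0.0435 0.044  0.043  0.0447 0.0432 0.0484 0.0529 0.0518 0.0514
 0.0227 0.0175 0.0011]
0.03 0.0475 3318 zmed 0.0443 [557.5 115.5] [51.2 50.7] 79.9
[-0.02273612  0.00501652 -0.07386326]
0.07 2804 [-0.02344676 -0.02400787  0.07005759] [0.02468732 0.00932707 0.08303869] [ 0.00095119 -0.01663296  0.07332833]
0.04 1388 [-0.0174209  -0.01506446  0.04000109] [0.01891624 0.00138195 0.05494428] [ 0.00048744 -0.00967431  0.04755803]
```

View pics/w5c.png

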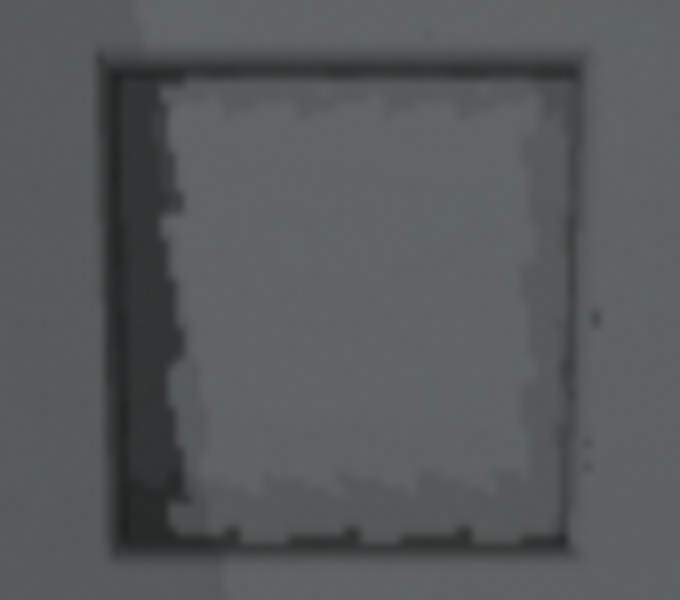

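Call:
{"method": "drive_tool", "body": {"steps": [0.0006, -0.018, 0, 0, 0, 0, 1, 0.0008, -0.02, 0, 0, 0, 0, 1, 0.0008, -0.02, 0.005, 0, 0, 0, 1, 0.0007, -0.016, 0.015, 0, 0, 0, 1, 0.0002, -0.0058, 0.025, 0, 0, 0, 1, 0, 0, 0.025, 0, 0, 0, 1, 0, 0, 0.012, 0, 0, 0, 1, 0, 0, 0.005, 0, 0, 0, 1]}}

```text
clock: 6.65
eef_pos: [0.5555, 0.1152, 0.1489]
tool_rot: [0.767, 0.642, -0.002, -0.001]
ft_force: [0.0, 0.0, -2.1]
grip_width: 0.0093
```

Call:
{"method": "drive_tool", "body": {"steps": [0, 0, 0, 0, 0, 0, 1, 0, 0, 0, 0, 0, 0, 1, 0, 0, 0, 0, 0, 0, 1]}}

```text
clock: 6.9
eef_pos: [0.5586, 0.1163, 0.1524]
tool_rot: [0.766, 0.642, 0.001, 0.001]
ft_force: [-0.5, 1.2, -0.3]
grip_width: 0.0088
```

Run:
```python
from h import *
im,d,m=grab('wrist'); save(im,'w6.png',1.5);save(im,'w6c.png',6,(200,170,330,270))
to(.5569,.1153,.128,80)
```

```text
t 6.95 p [0.5586 0.1164 0.1524] yaw 79.97 F [ 0.6 -0.2 -0.5] T [ 0.02  0.03 -0.02] w 0.0092
old axes [-0.0014 -0.0015  0.0244] turn z -0.03
new axes [-0.0014 -0.0015  0.0244] turn z -0.03
```

View pics/w6.png

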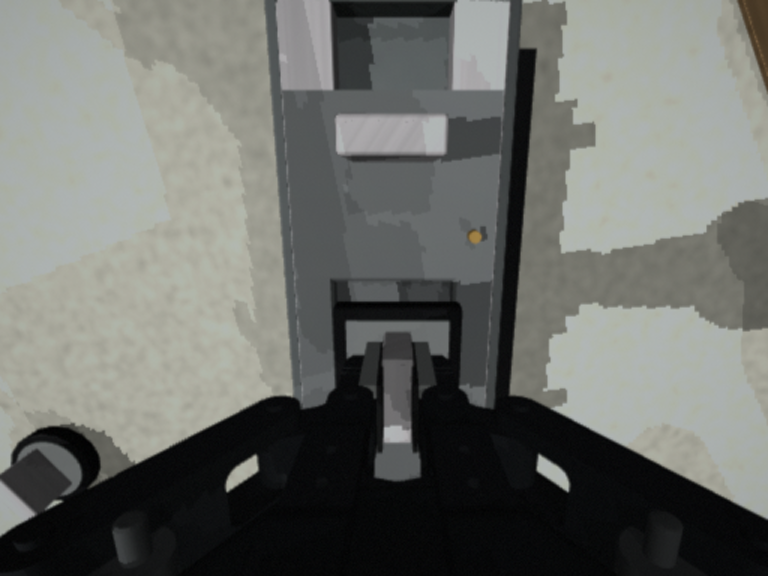

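View pics/w6c.png

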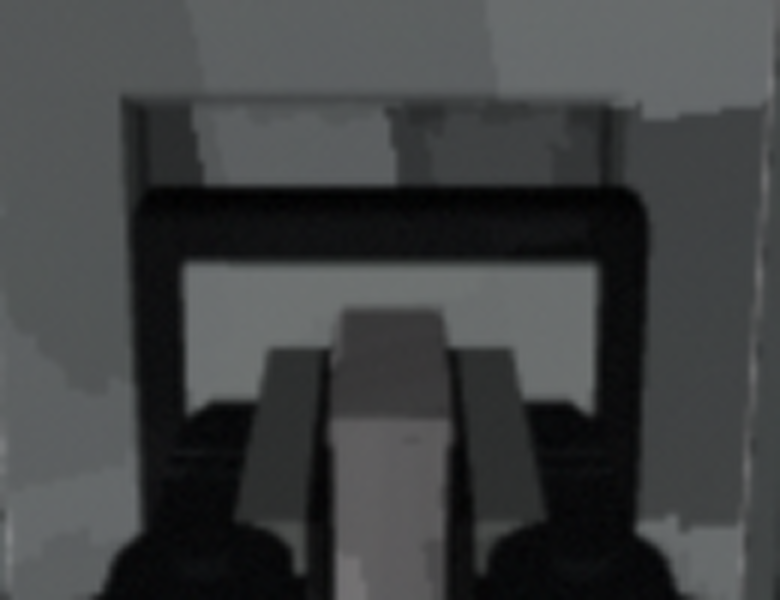

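Run:
```python
from h import *
im,d,m=load('wrist');P=cloud(d,m);o,y=st();p=o['eef_pos']
ex=np.array([np.cos(y),np.sin(y),0]);ey=np.array([np.sin(y),-np.cos(y),0])
def tool(px,z):
    q=topt(px,z,m)-p; return np.round([q@ex*1000,q@ey*1000],2)
f=lambda a,b:(200+a/6,170+b/6)
print('pocket rear L/R outer',tool(f(124,98),.0519),tool(f(623,98),.0519),'inner bottoms',tool(f(148,110),.05),tool(f(602,110),.05))
zf=p[2]-.0737+.0005
print('filter z',zf,np.median(P[199:204,230:300,2]))
print('filter rear L/R',tool(f(135,250),zf),tool(f(646,250),zf),tool(f(390,187),zf-.001))
print('slide sides',[tool((u/1.5,230/1.5),.0519) for u in (289,496)])
print('row',np.round([P[v,265,2] for v in range(180,206,2)],4))
print('grip');obj(P,(215,70,310,112),[(.08,.1)])
```

```text
t 6.95 p [0.5586 0.1164 0.1524] yaw 79.97 F [ 0.6 -0.2 -0.5] T [ 0.02  0.03 -0.02] w 0.0092
pocket rear L/R outer [-27.35 -26.87] [ 25.89 -26.81] inner bottoms [-25.13 -25.09] [ 23.94 -25.03]
filter z 0.07920929724463992 0.07184243823761821
filter rear L/R [-22.48 -18.93] [ 24.51 -18.87] [  0.97 -24.64]
slide sides [array([-43.8 , -47.89]), array([ 41.76, -47.79])]
row [0.0516 0.0522 0.0528 0.0525 0.0439 0.0457 0.0456 0.0435 0.0439 0.0442
 0.0447 0.0735 0.0778]
grip
0.08 0.1 2210 zmed 0.0921 [479.1 129.7] [34.2 12. ] 80.2
```

Call:
{"method": "drive_tool", "body": {"steps": [-0.0015, -0.0005, 0.005, 0, 0, 0, 1, 0, 0, 0.006, 0, 0, 0, 1, 0, 0, 0.003, 0, 0, 0, 1, 0, 0, 0, 0, 0, 0, 1, 0, 0, 0, 0, 0, 0, 1, 0, 0, 0, 0, 0, 0, 1]}}

```text
clock: 7.45
eef_pos: [0.5569, 0.1152, 0.1368]
tool_rot: [0.766, 0.643, -0.0, -0.0]
ft_force: [-0.3, -0.4, -1.8]
grip_width: 0.009
```

Run:
```python
from h import *
im,d,m=grab('wrist');save(im,'w7c.png',6,(200,170,330,270))
to(.5575,.1150,.1267,80)
```

```text
t 7.5 p [0.557  0.1152 0.137 ] yaw 80.0 F [ 0.9  0.4 -1.2] T [-0.02 -0.01 -0.04] w 0.0085
old axes [-0.0001  0.0006  0.0103] turn z 0.0
new axes [-0.0001  0.0006  0.0103] turn z 0.0
```

View pics/w7c.png

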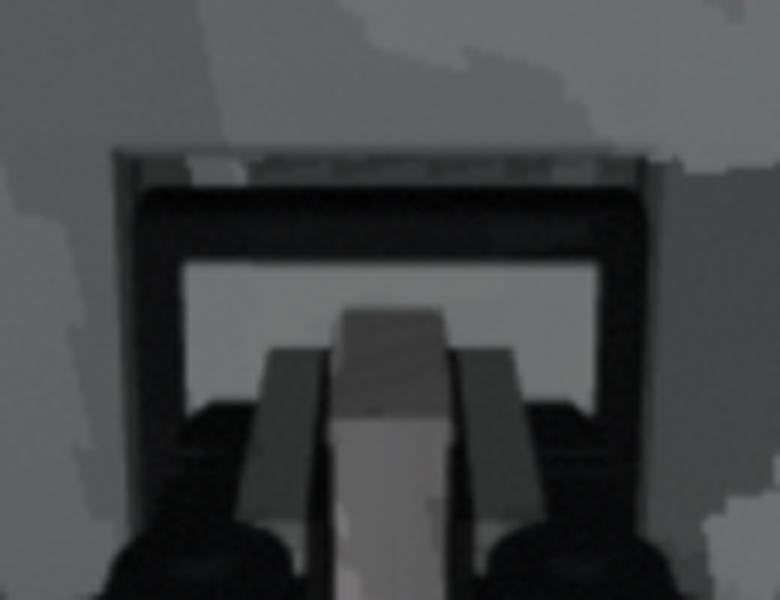

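Call:
{"method": "drive_tool", "body": {"steps": [-0.0004, 0.0003, 0.003, 0, 0, 0, 1, 0, 0, 0.0015, 0, 0, 0, 1, 0, 0, 0, 0, 0, 0, 1, 0, 0, 0, 0, 0, 0, 1]}}

```text
clock: 7.83
eef_pos: [0.5569, 0.1146, 0.1322]
tool_rot: [0.766, 0.643, -0.0, -0.0]
ft_force: [-0.1, -0.8, -1.1]
grip_width: 0.0093
```

Call:
{"method": "drive_tool", "body": {"steps": [0, 0, 0.002, 0, 0, 0, 1, 0, 0, 0.001, 0, 0, 0, 1, 0, 0, 0, 0, 0, 0, 1, 0, 0, 0, 0, 0, 0, 1]}}

```text
clock: 8.17
eef_pos: [0.557, 0.1147, 0.1293]
tool_rot: [0.766, 0.643, -0.0, -0.0]
ft_force: [-0.7, 1.1, -0.5]
grip_width: 0.0088
```

Run:
```python
from h import *
im,d,m=grab('wrist');save(im,'w8c.png',6,(200,170,330,270))
st()
```

```text
t 8.22 p [0.557  0.1147 0.1293] yaw 80.0 F [ 0.5 -1.2 -0.8] T [-0.    0.01  0.06] w 0.0088
```

View pics/w8c.png

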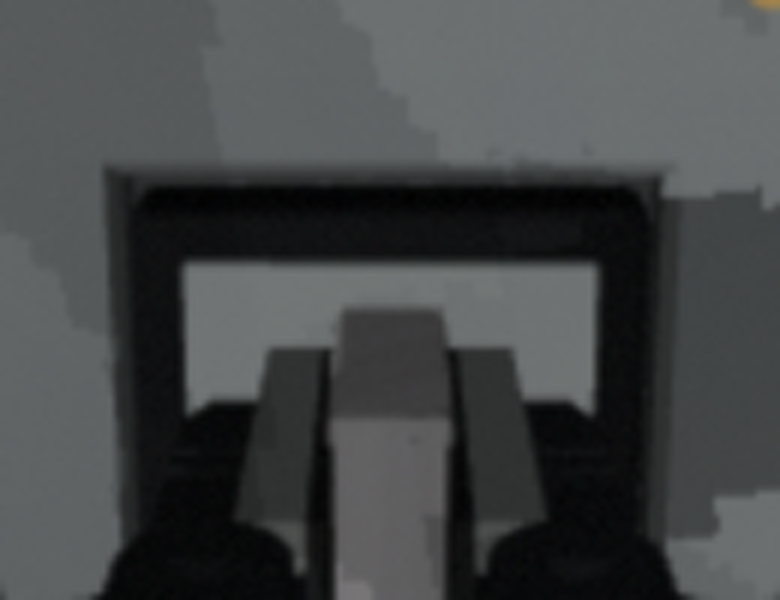

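The frame is inside the pocket mouth with even gaps and no contact force. I lower it the rest of the way until I feel the floor.

Call:
{"method": "drive_tool", "body": {"steps": [0, 0, 0.001, 0, 0, 0, 1, 0, 0, 0.001, 0, 0, 0, 1, 0, 0, 0, 0, 0, 0, 1, 0, 0, 0, 0, 0, 0, 1]}}

```text
clock: 8.55
eef_pos: [0.5571, 0.1146, 0.1274]
tool_rot: [0.766, 0.643, -0.0, -0.0]
ft_force: [-0.3, 0.3, -1.0]
grip_width: 0.0087
```

Call:
{"method": "drive_tool", "body": {"steps": [0, 0, 0.0005, 0, 0, 0, 1, 0, 0, 0, 0, 0, 0, 1, 0, 0, 0, 0, 0, 0, 1]}}

```text
clock: 8.8
eef_pos: [0.5571, 0.1147, 0.1272]
tool_rot: [0.766, 0.643, 0.0, 0.0]
ft_force: [-1.2, -0.8, 1.0]
grip_width: 0.0092
```

Call:
{"method": "drive_tool", "body": {"steps": [0, 0, 0.0005, 0, 0, 0, 1, 0, 0, 0, 0, 0, 0, 1, 0, 0, 0, 0, 0, 0, 1]}}

```text
clock: 9.05
eef_pos: [0.5571, 0.1147, 0.1272]
tool_rot: [0.766, 0.643, 0.0, 0.0]
ft_force: [-2.4, -0.4, 5.4]
grip_width: 0.0092
```

Contact is at TCP z 0.1272, about where the floor is expected. Releasing and rising.

Call:
{"method": "drive_tool", "body": {"steps": [0, 0, 0, 0, 0, 0, 0.2, 0, 0, 0, 0, 0, 0, 0.2, 0, 0, 0, 0, 0, 0, 0.2, 0, 0, 0, 0, 0, 0, 0.2, 0, 0, 0, 0, 0, 0, 0.2]}}

```text
clock: 9.47
eef_pos: [0.5571, 0.1147, 0.1262]
tool_rot: [0.766, 0.643, -0.0, -0.0]
ft_force: [-0.1, -0.8, 0.1]
grip_width: 0.034
```

Call:
{"method": "drive_tool", "body": {"steps": [0, 0, -0.008, 0, 0, 0, 0.2, 0, 0, -0.02, 0, 0, 0, 0.2, 0, 0, -0.03, 0, 0, 0, 0.2, 0, 0.02, -0.03, 0, 0, 0, 0.2, 0, 0.03, -0.02, 0, 0, 0, 0.2, 0, 0.02, 0, 0, 0, 0, 0.2, 0, 0, 0, 0, 0, 0, 0.2, 0, 0, 0, 0, 0, 0, 0.2]}}

```text
clock: 10.13
eef_pos: [0.6266, 0.1022, 0.2346]
tool_rot: [0.766, 0.642, 0.0, 0.0]
ft_force: [-0.5, 0.4, -0.2]
grip_width: 0.0342
```

Run:
```python
from h import *
st();im,d,m=grab('wrist');save(im,'w9.png',1.5);P=cloud(d,m)
```

```text
t 10.13 p [0.6266 0.1022 0.2346] yaw 79.95 F [-0.5  0.4 -0.2] T [-0.02  0.04 -0.03] w 0.0342
```

View pics/w9.png

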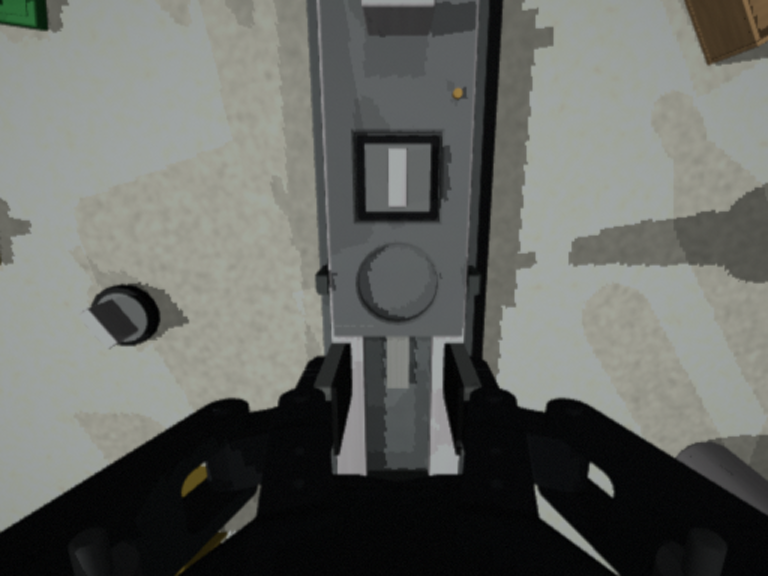

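The filter sits square in the pocket at (397,176). The brackets are at (323,280) and (474,280). I check flatness and the distance to the notch.

Run:
```python
from h import *
im,d,m=load('wrist');P=cloud(d,m)
print('corners',[np.round(np.median(P[v-1:v+2,u-1:u+2,2]),4) for u,v in ((239,91),(290,91),(239,144),(289,144))])
print('inner',[np.round(np.median(P[v-2:v+3,u-2:u+3,2]),4) for u,v in ((250,100),(281,100),(250,135),(280,135))],'slide',np.median(P[60:80,240:290,2]))
obj(P,(235,85,297,150),[(.06,.09)])
w=np.array([np.cos(np.radians(-10)),np.sin(np.radians(-10))])
B=[topt((u/1.5,v/1.5),.05,m) for u,v in ((323,281),(474,281))];print(B)
s=lambda p:float(np.dot(p[:2],w))
print('bracket s',[s(b) for b in B],'pocket s',s([.5575,.115]))
save(im,'w9c.png',6,(200,75,330,205))
to(.4791,.1297,.20,-10)
```

```text
corners [np.float64(0.054), np.float64(0.0535), np.float64(0.054), np.float64(0.0538)]
inner [np.float64(0.055), np.float64(0.055), np.float64(0.055), np.float64(0.0548)] slide 0.052271521499629325
0.06 0.09 479 zmed 0.0801 [558.2 115.5] [ 9.5 29.1] 79.6
[array([0.61205908, 0.05774498, 0.05      ]), array([0.62893218, 0.15249007, 0.05      ])]
bracket s [0.592733212767336, 0.5928976632936505] pocket s 0.529060781872609
t 10.18 p [0.6255 0.1024 0.2339] yaw 79.98 F [-0.6  0.6 -1. ] T [ 0.01  0.05 -0.02] w 0.0342
old axes [ 0.0014 -0.1489  0.0339] turn z 89.98
new axes [-0.1489 -0.0015  0.0339] turn z 89.98
```

View pics/w9c.png

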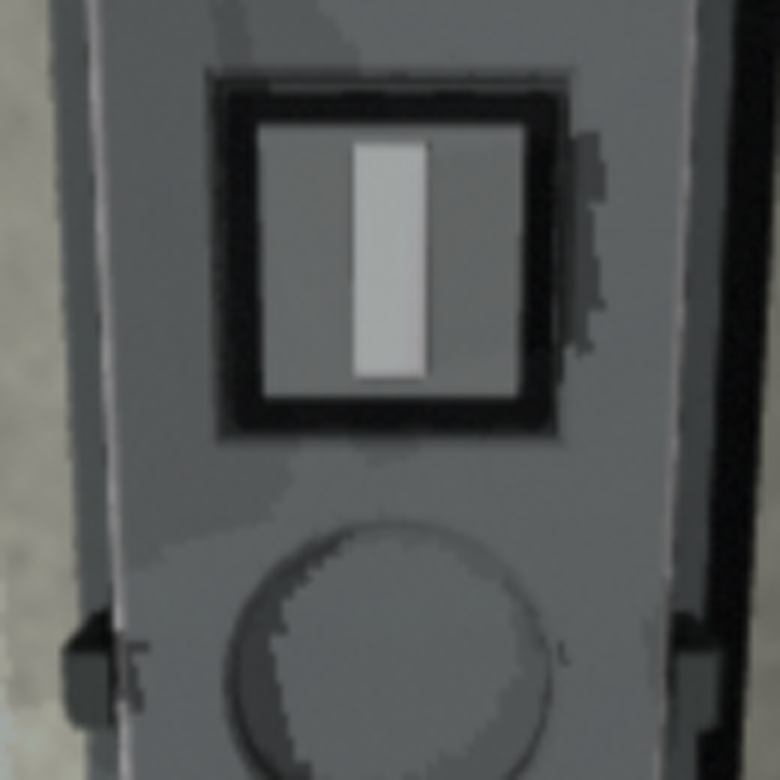

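Frame top is about 2 mm above the slide at all four corners, so it is seated flat. The brackets are about 64 mm ahead of the pocket centre. Next I go to the grip and turn the jaws along the rail.

Call:
{"method": "drive_tool", "body": {"steps": [0, -0.03, 0, 0, 0, 0, 0.2, 0, -0.035, 0, 0, 0, 0, 0.2, 0, -0.035, 0, 0, 0, 0, 0.2, 0, -0.03, 0, 0, 0, 0, 0.2, 0, -0.019, 0, 0, 0, 0, 0.2, 0, 0, 0, 0, 0, 6.92, 0.2, 0, 0, 0, 0, 0, 6.92, 0.2, 0, 0, 0, 0, 0, 6.92, 0.2]}}

```text
clock: 10.85
eef_pos: [0.4771, 0.1285, 0.2342]
tool_rot: [0.87, 0.492, -0.001, -0.0]
ft_force: [-0.1, -0.2, -0.8]
grip_width: 0.0341
```

Call:
{"method": "drive_tool", "body": {"steps": [0, 0, 0, 0, 0, 6.92, 0.2, 0, 0, 0, 0, 0, 6.92, 0.2, 0, 0, 0, 0, 0, 6.92, 0.2, 0, 0, 0, 0, 0, 6.92, 0.2, 0, 0, 0, 0, 0, 6.92, 0.2, 0, 0, 0, 0, 0, 6.92, 0.2, 0, 0, 0, 0, 0, 6.92, 0.2, 0, 0, 0, 0, 0, 6.92, 0.2]}}

```text
clock: 11.52
eef_pos: [0.4775, 0.1283, 0.2338]
tool_rot: [1.0, 0.031, -0.001, 0.0]
ft_force: [-0.0, 0.1, -0.5]
grip_width: 0.0342
```

Call:
{"method": "drive_tool", "body": {"steps": [0, 0, 0, 0, 0, 6.92, 0.2, 0, 0, 0, 0, 0, 6.92, 0.2, 0, 0, 0.01, 0, 0, 0, 0.2, 0, 0, 0.014, 0, 0, 0, 0.2, 0, 0, 0.01, 0, 0, 0, 0.2, 0, 0, 0, 0, 0, 0, 0.2, 0, 0, 0, 0, 0, 0, 0.2, 0, 0, 0, 0, 0, 0, 0.2]}}

```text
clock: 12.18
eef_pos: [0.4791, 0.1284, 0.2004]
tool_rot: [0.996, -0.086, -0.0, 0.0]
ft_force: [0.1, 0.0, -0.3]
grip_width: 0.0342
```

Run:
```python
from h import *
to(.4785,.1287,.13,-10);im,d,m=grab('wrist');save(im,'w10.png',1.5);P=cloud(d,m)
obj(P,(150,150,360,330),[(.083,.1)])
```

```text
t 12.18 p [0.4791 0.1284 0.2004] yaw -9.91 F [ 0.1  0.  -0.3] T [-0.03  0.05  0.06] w 0.0342
old axes [-0.0007 -0.0002  0.0704] turn z 0.09
new axes [-0.0007 -0.0002  0.0704] turn z 0.09
0.083 0.1 828 zmed 0.0921 [478.8 129.8] [34.1 11.4] 79.7
```

View pics/w10.png

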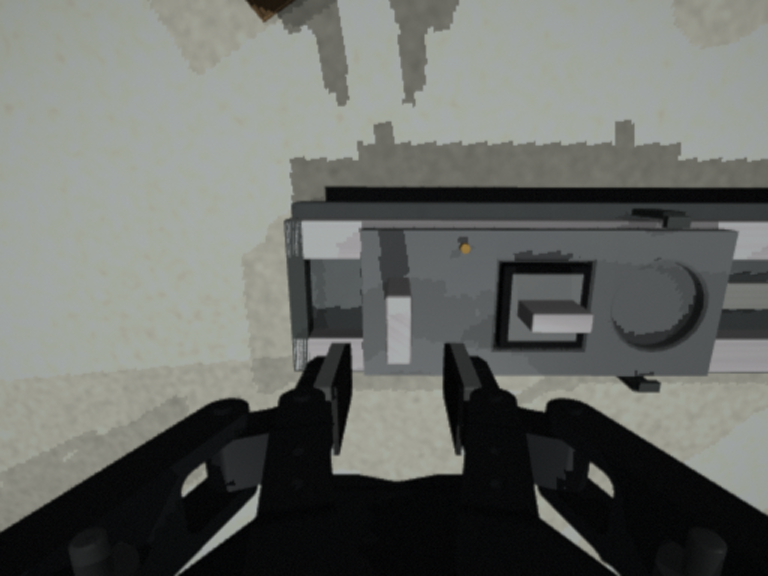

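The grip at (398,328) is centred between the jaws, and the filter at (545,305) is still flat in its pocket. Descending and closing.

Call:
{"method": "drive_tool", "body": {"steps": [-0.0005, -0.0005, 0.015, 0, 0, 0, 0.2, 0, 0, 0.025, 0, 0, 0, 0.2, 0, 0, 0.02, 0, 0, 0, 0.2, 0, 0, 0.01, 0, 0, 0, 0.2, 0, 0, 0, 0, 0, 0, 0.2, 0, 0, 0, 0, 0, 0, 0.2, 0, 0, 0, 0, 0, 0, 0.2]}}

```text
clock: 12.82
eef_pos: [0.4799, 0.1292, 0.1316]
tool_rot: [0.996, -0.087, 0.001, -0.0]
ft_force: [0.4, 0.5, 0.5]
grip_width: 0.0342
```

Call:
{"method": "drive_tool", "body": {"steps": [0, 0, 0, 0, 0, 0, 1, 0, 0, 0, 0, 0, 0, 1, 0, 0, 0, 0, 0, 0, 1, 0, 0, 0, 0, 0, 0, 1, 0, 0, 0, 0, 0, 0, 1, 0, 0, 0, 0, 0, 0, 1, 0, 0, 0, 0, 0, 0, 1, 0, 0, 0, 0, 0, 0, 1]}}

```text
clock: 13.48
eef_pos: [0.4802, 0.1292, 0.1318]
tool_rot: [0.996, -0.087, 0.002, -0.0]
ft_force: [0.4, -0.4, 6.8]
grip_width: 0.0111
```

Run:
```python
from h import *
st();im,d,m=grab('wrist');save(im,'w11.png',1.5)
```

```text
t 13.48 p [0.4802 0.1292 0.1318] yaw -9.98 F [ 0.4 -0.4  6.8] T [-0.17 -0.02 -0.06] w 0.0111
```

View pics/w11.png

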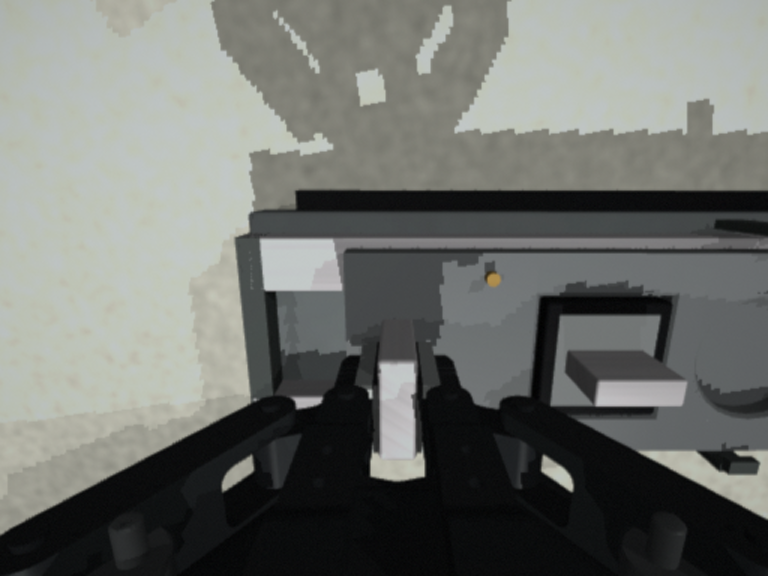

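The grip is held between the pads at (398,400), opening 11 mm. Now I slide along the tool's +x: first most of the way, then in small steps with force checks.

Call:
{"method": "drive_tool", "body": {"steps": [0.002, 0, -0.0005, 0, 0, 0, 1, 0.005, 0, 0, 0, 0, 0, 1, 0.008, 0, 0, 0, 0, 0, 1, 0.008, 0, 0, 0, 0, 0, 1, 0.008, 0, 0, 0, 0, 0, 1, 0.006, 0, 0, 0, 0, 0, 1, 0.003, 0, 0, 0, 0, 0, 1, 0, 0, 0, 0, 0, 0, 1]}}

```text
clock: 14.2
eef_pos: [0.5188, 0.1223, 0.1318]
tool_rot: [0.996, -0.087, 0.001, -0.0]
ft_force: [-0.0, -0.3, 3.8]
grip_width: 0.011
```

Call:
{"method": "drive_tool", "body": {"steps": [0.004, 0, 0, 0, 0, 0, 1, 0.004, 0, 0, 0, 0, 0, 1, 0.002, 0, 0, 0, 0, 0, 1, 0, 0, 0, 0, 0, 0, 1, 0, 0, 0, 0, 0, 0, 1, 0, 0, 0, 0, 0, 0, 1]}}

```text
clock: 14.7
eef_pos: [0.5283, 0.1206, 0.1318]
tool_rot: [0.996, -0.087, 0.0, -0.0]
ft_force: [-1.3, 0.8, 5.5]
grip_width: 0.0111
```

```bash
cat >> h.py <<'E'
def rail(o):
    w=np.array([np.cos(np.radians(-10)),np.sin(np.radians(-10))])
    print('s from start mm',round(float((o['eef_pos'][:2]-[.4802,.1292])@w)*1000,2),'Frail',round(float(o['ft_force'][:2]@w),2))
E
python3 - <<'E'
from h import *
o,_=st();rail(o);im,d,m=grab('scene');save(im,'s4.png',4,(250,110,350,265))
im,d,m=grab('top');save(im,'t4.png',4,(170,110,270,255))
E
```

```text
t 14.7 p [0.5283 0.1206 0.1318] yaw -9.96 F [-1.3  0.8  5.5] T [ 0.05  0.24 -0.09] w 0.0111
s from start mm 48.87 Frail -1.44
```

View pics/s4.png

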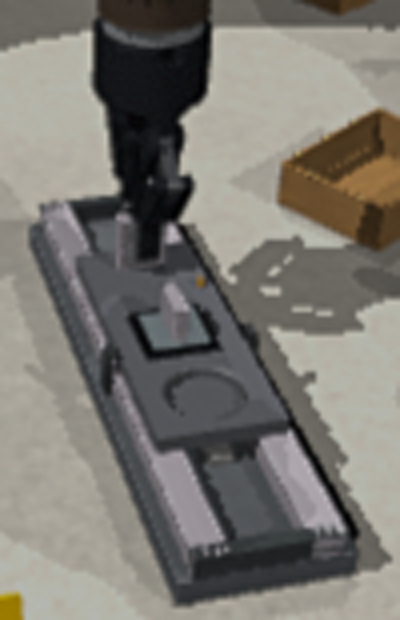

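The slide came along with the filter, at (175,330) in the crop. The bracket midpoint is at about (179,353), so there is more to go. I continue in fine steps.

Call:
{"method": "drive_tool", "body": {"steps": [0.002, 0, 0, 0, 0, 0, 1, 0.002, 0, 0, 0, 0, 0, 1, 0.002, 0, 0, 0, 0, 0, 1, 0, 0, 0, 0, 0, 0, 1, 0, 0, 0, 0, 0, 0, 1]}}

```text
clock: 15.22
eef_pos: [0.534, 0.1196, 0.1318]
tool_rot: [0.996, -0.087, 0.0, -0.0]
ft_force: [-1.7, 0.1, 5.7]
grip_width: 0.011
```

Call:
{"method": "drive_tool", "body": {"steps": [0.001, 0, 0, 0, 0, 0, 1, 0.001, 0, 0, 0, 0, 0, 1, 0, 0, 0, 0, 0, 0, 1, 0, 0, 0, 0, 0, 0, 1]}}

```text
clock: 15.55
eef_pos: [0.5356, 0.1193, 0.1318]
tool_rot: [0.996, -0.087, -0.0, -0.0]
ft_force: [-2.8, 0.4, 7.0]
grip_width: 0.0112
```

Call:
{"method": "drive_tool", "body": {"steps": [0.001, 0, 0, 0, 0, 0, 1, 0, 0, 0, 0, 0, 0, 1, 0, 0, 0, 0, 0, 0, 1]}}

```text
clock: 15.8
eef_pos: [0.5363, 0.1192, 0.1318]
tool_rot: [0.996, -0.087, -0.0, -0.001]
ft_force: [-4.5, 1.6, 7.2]
grip_width: 0.0111
```

Call:
{"method": "drive_tool", "body": {"steps": [0.001, 0, 0, 0, 0, 0, 1, 0, 0, 0, 0, 0, 0, 1, 0, 0, 0, 0, 0, 0, 1]}}

```text
clock: 16.05
eef_pos: [0.5376, 0.119, 0.1318]
tool_rot: [0.996, -0.087, -0.0, -0.0]
ft_force: [-2.8, 1.3, 6.3]
grip_width: 0.0112
```

Run:
```python
from h import *
o,_=st();rail(o)
```

```text
t 16.05 p [0.5376 0.119  0.1318] yaw -9.95 F [-2.8  1.3  6.3] T [ 0.16  0.43 -0.07] w 0.0112
s from start mm 58.35 Frail -3.01
```

Call:
{"method": "drive_tool", "body": {"steps": [0.001, 0, 0, 0, 0, 0, 1, 0, 0, 0, 0, 0, 0, 1, 0, 0, 0, 0, 0, 0, 1]}}

```text
clock: 16.3
eef_pos: [0.5391, 0.1187, 0.1318]
tool_rot: [0.996, -0.087, 0.0, -0.0]
ft_force: [-0.6, 0.2, 5.6]
grip_width: 0.0115
```

Call:
{"method": "drive_tool", "body": {"steps": [0.001, 0, 0, 0, 0, 0, 1, 0, 0, 0, 0, 0, 0, 1, 0, 0, 0, 0, 0, 0, 1]}}

```text
clock: 16.55
eef_pos: [0.5404, 0.1185, 0.1318]
tool_rot: [0.996, -0.087, 0.001, -0.0]
ft_force: [-1.2, -0.1, 5.7]
grip_width: 0.0114
```

Run:
```python
from h import *
o,_=st();rail(o)
im,d,m=grab('wrist');save(im,'w12.png',1.5)
im,d,m=grab('top');save(im,'t4.png',4,(170,110,270,255))
```

```text
t 16.55 p [0.5404 0.1185 0.1318] yaw -9.96 F [-1.2 -0.1  5.7] T [ 0.07  0.14 -0.06] w 0.0114
s from start mm 61.13 Frail -1.16
```

View pics/w12.png

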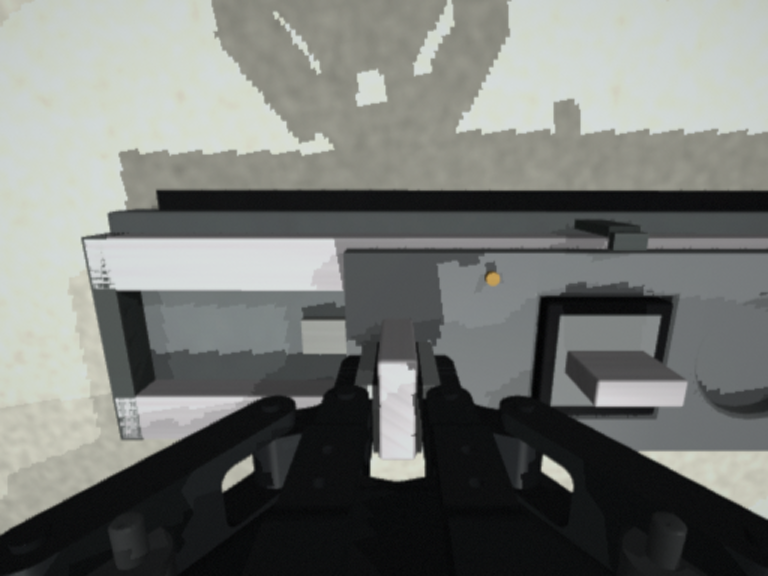

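View pics/t4.png

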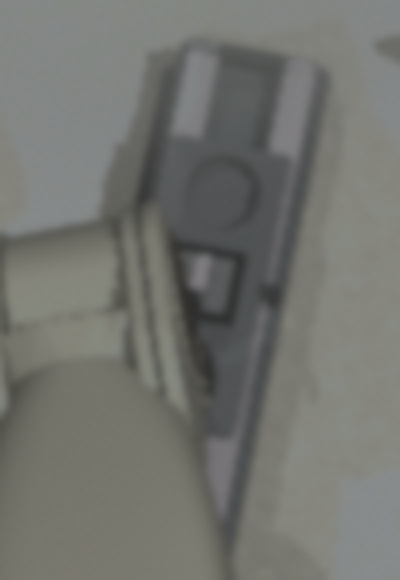

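Run:
```python
from h import *
im,d,m=load('wrist');P=cloud(d,m);w=np.array([np.cos(np.radians(-10)),np.sin(np.radians(-10))])
save(im,'w12c.png',6,(350,130,480,230))
print(np.round(P[145:170:3,418,2],4),np.round(P[158,405:435:3,2],4))
s=lambda px,z:round(1000*float(topt((px[0]/1.5,px[1]/1.5),z,m)[:2]@w),1)
for z in (.05,.055,.06): print(z,s((612,233),z),s((646,233),z))
print('frame rear y edge',s((541,300),.053),s((672,298),.053),'grip L/R',s((379,362),.092),s((416,362),.092))
im,d,m=load('top');P=cloud(d,m)
s=lambda px,z:round(1000*float(topt((170+px[0]/4,110+px[1]/4),z,m)[:2]@w),1)
print('top: bracket',s((268,296),.055),'filter c',s((215,283),.053), 'tcp s')
o,_=st();print(o['eef_pos'][:2]@w)
```

```text
[0.0234 0.0237 0.0526 0.0537 0.0562 0.0582 0.0572 0.0555 0.0529] [0.0367 0.0564 0.057  0.0573 0.0567 0.0577 0.0563 0.058  0.0573 0.038 ]
0.05 590.3 602.9
0.055 587.7 599.9
0.06 585.1 596.9
frame rear y edge 565.3 614.8 grip L/R 505.5 516.3
top: bracket 590.7 filter c 592.7 tcp s
t 16.65 p [0.5404 0.1185 0.1318] yaw -9.96 F [-0.7  0.3  5.2] T [ 0.05  0.15 -0.07] w 0.0113
0.5116527129611437
```

View pics/w12c.png

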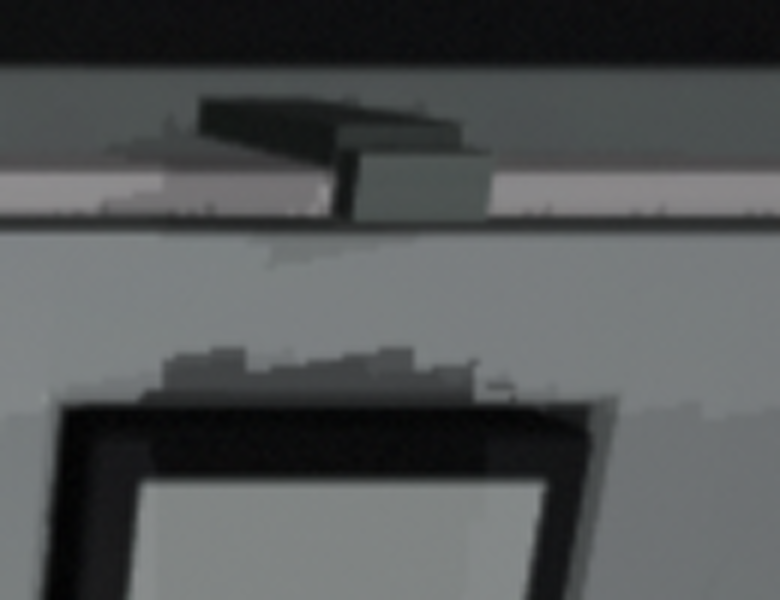

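Call:
{"method": "drive_tool", "body": {"steps": [0.0007, 0, 0, 0, 0, 0, 1, 0, 0, 0, 0, 0, 0, 1, 0, 0, 0, 0, 0, 0, 1]}}

```text
clock: 16.9
eef_pos: [0.5414, 0.1183, 0.1318]
tool_rot: [0.996, -0.087, 0.001, -0.0]
ft_force: [0.9, 0.2, 6.1]
grip_width: 0.0108
```

Call:
{"method": "drive_tool", "body": {"steps": [0.0007, 0, 0, 0, 0, 0, 1, 0, 0, 0, 0, 0, 0, 1, 0, 0, 0, 0, 0, 0, 1]}}

```text
clock: 17.15
eef_pos: [0.5424, 0.1181, 0.1318]
tool_rot: [0.996, -0.087, 0.001, -0.0]
ft_force: [1.6, -0.3, 5.3]
grip_width: 0.0112
```

Call:
{"method": "drive_tool", "body": {"steps": [0.0007, 0, 0, 0, 0, 0, 1, 0, 0, 0, 0, 0, 0, 1, 0, 0, 0, 0, 0, 0, 1]}}

```text
clock: 17.4
eef_pos: [0.5428, 0.1181, 0.1318]
tool_rot: [0.996, -0.087, 0.001, -0.0]
ft_force: [0.5, 0.6, 6.5]
grip_width: 0.0112
```

Run:
```python
from h import *
o,_=st();rail(o)
```

```text
t 17.4 p [0.5428 0.1181 0.1318] yaw -9.97 F [0.5 0.6 6.5] T [ 0.1  -0.1  -0.02] w 0.0112
s from start mm 63.55 Frail 0.38
```

The force has turned positive, so the notch is drawing the slide in. I go on in small steps until it resists.

Call:
{"method": "drive_tool", "body": {"steps": [0.0007, 0, 0, 0, 0, 0, 1, 0, 0, 0, 0, 0, 0, 1, 0, 0, 0, 0, 0, 0, 1]}}

```text
clock: 17.65
eef_pos: [0.543, 0.118, 0.1318]
tool_rot: [0.996, -0.087, 0.001, -0.0]
ft_force: [0.4, 0.0, 8.2]
grip_width: 0.0112
```

Call:
{"method": "drive_tool", "body": {"steps": [0.0006, 0, 0, 0, 0, 0, 1, 0, 0, 0, 0, 0, 0, 1, 0, 0, 0, 0, 0, 0, 1]}}

```text
clock: 17.9
eef_pos: [0.5432, 0.118, 0.1318]
tool_rot: [0.996, -0.087, 0.0, -0.0]
ft_force: [-2.3, 1.5, 8.1]
grip_width: 0.0112
```

Run:
```python
from h import *
o,_=st();rail(o)
```

```text
t 17.9 p [0.5432 0.118  0.1318] yaw -9.95 F [-2.3  1.5  8.1] T [ 0.15  0.4  -0.07] w 0.0112
s from start mm 64.01 Frail -2.51
```

Call:
{"method": "drive_tool", "body": {"steps": [0.0007, 0, 0, 0, 0, 0, 1, 0, 0, 0, 0, 0, 0, 1, 0, 0, 0, 0, 0, 0, 1]}}

```text
clock: 18.15
eef_pos: [0.5435, 0.1179, 0.1318]
tool_rot: [0.996, -0.087, -0.0, -0.0]
ft_force: [-4.2, 0.8, 9.8]
grip_width: 0.0112
```

Call:
{"method": "drive_tool", "body": {"steps": [0.0007, 0, 0, 0, 0, 0, 1, 0, 0, 0, 0, 0, 0, 1, 0, 0, 0, 0, 0, 0, 1]}}

```text
clock: 18.4
eef_pos: [0.5437, 0.1179, 0.1318]
tool_rot: [0.996, -0.087, -0.001, -0.001]
ft_force: [-4.3, 1.7, 9.9]
grip_width: 0.0111
```

Run:
```python
from h import *
o,_=st();rail(o)
```

```text
t 18.4 p [0.5437 0.1179 0.1318] yaw -9.93 F [-4.3  1.7  9.9] T [ 0.22  0.71 -0.11] w 0.0111
s from start mm 64.5 Frail -4.52
```

Resistance is growing with almost no motion, and the spot matches the brackets at about 64 mm. I ease the push back to neutral.

Call:
{"method": "drive_tool", "body": {"steps": [-0.0007, 0, 0, 0, 0, 0, 1, -0.0007, 0, 0, 0, 0, 0, 1, 0, 0, 0, 0, 0, 0, 1, 0, 0, 0, 0, 0, 0, 1, 0, 0, 0, 0, 0, 0, 1]}}

```text
clock: 18.82
eef_pos: [0.5433, 0.118, 0.1318]
tool_rot: [0.996, -0.087, 0.0, -0.0]
ft_force: [-0.8, 1.3, 6.5]
grip_width: 0.0113
```

Run:
```python
from h import *
for i in range(1):
    o,_=st();rail(o)
im,d,m=grab('wrist');save(im,'w13.png',1.5);P=cloud(d,m);w=np.array([np.cos(np.radians(-10)),np.sin(np.radians(-10))])
save(im,'w13c.png',6,(350,130,480,230))
im,d,m=grab('scene');save(im,'s5.png',4,(250,110,350,265))
```

```text
t 18.82 p [0.5433 0.118  0.1318] yaw -9.95 F [-0.8  1.3  6.5] T [ 0.19  0.24 -0.05] w 0.0113
s from start mm 64.1 Frail -0.99
```

View pics/w13.png

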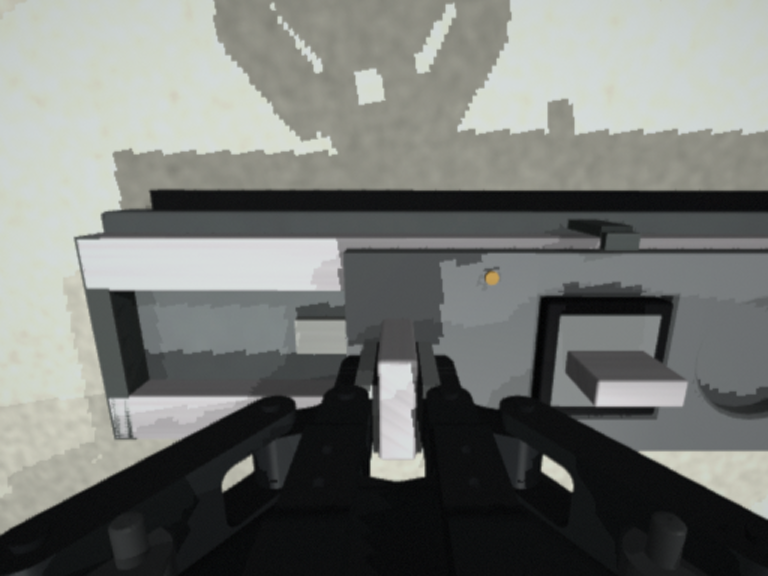

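View pics/s5.png

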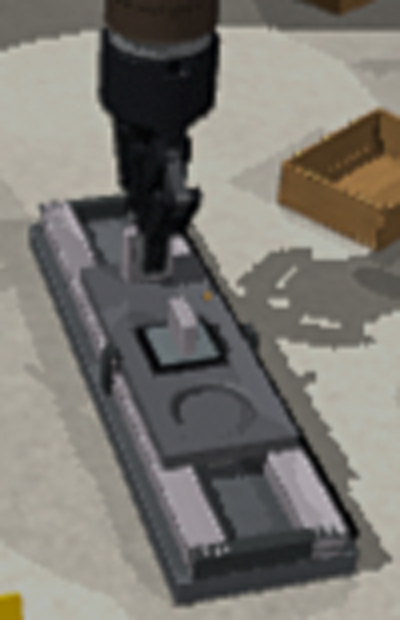

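Confirmation test: a gentle pull-back should also be resisted if the ball is in the notch.

Call:
{"method": "drive_tool", "body": {"steps": [-0.001, 0, 0, 0, 0, 0, 1, -0.001, 0, 0, 0, 0, 0, 1, 0, 0, 0, 0, 0, 0, 1, 0, 0, 0, 0, 0, 0, 1]}}

```text
clock: 19.25
eef_pos: [0.5425, 0.1181, 0.1318]
tool_rot: [0.996, -0.087, 0.002, -0.0]
ft_force: [2.9, -0.2, 6.6]
grip_width: 0.0113
```

Run:
```python
from h import *
o,_=st();rail(o)
```

```text
t 19.25 p [0.5425 0.1181 0.1318] yaw -9.97 F [ 2.9 -0.2  6.6] T [-0.   -0.44 -0.07] w 0.0113
s from start mm 63.31 Frail 2.9
```

Run:
```python
from h import *
im,d,m=grab('wrist');P=cloud(d,m);w=np.array([np.cos(np.radians(-10)),np.sin(np.radians(-10))])
S=P[...,:2]@w*1000
# bracket: z .0545-.060 near px rows 150-168, cols 385-445
k=np.zeros(d.shape,bool);k[150:168,385:445]=1
b=k&(P[...,2]>.0548)&(P[...,2]<.0605);print('bracket S',S[b].min(),S[b].max(),np.median(S[b]),b.sum())
k[:]=0;k[225:275,370:465]=1;h=k&(P[...,2]>.0775)&(P[...,2]<.083);print('handle S',S[h].min(),S[h].max(),(S[h].min()+S[h].max())/2)
k[:]=0;k[230:310,245:290]=1;g=k&(P[...,2]>.089)&(P[...,2]<.096);print('grip S',S[g].min(),S[g].max())
print('frame top z',[np.round(np.median(P[v-1:v+2,u-1:u+2,2]),4) for u,v in ((380,205),(430,204))],'slide',np.median(P[180:192,350:360,2]))
o,_=st();rail(o)
```

```text
bracket S 586.6379568671459 599.5647014304121 592.9202869293069 297
handle S 577.7521622363117 608.8507303099478 593.3014462731298
grip S 504.1630963442657 524.0219308945809
frame top z [np.float64(0.0544), np.float64(0.0545)] slide 0.05224765516978915
t 19.3 p [0.5426 0.1181 0.1318] yaw -9.97 F [ 2.3 -0.1  5.5] T [ 0.02 -0.38 -0.02] w 0.0109
s from start mm 63.35 Frail 2.32
```

Call:
{"method": "drive_tool", "body": {"steps": [0.0006, 0, 0, 0, 0, 0, 1, 0.0006, 0, 0, 0, 0, 0, 1, 0, 0, 0, 0, 0, 0, 1, 0, 0, 0, 0, 0, 0, 1, 0, 0, 0, 0, 0, 0, 1, 0, 0, 0, 0, 0, 0, 1]}}

```text
clock: 19.8
eef_pos: [0.5429, 0.1181, 0.1318]
tool_rot: [0.996, -0.087, 0.001, -0.0]
ft_force: [0.6, 0.6, 7.4]
grip_width: 0.011
```

Run:
```python
from h import *
im,d,m=grab('scene');save(im,'s6.png',1.5)
o,_=st();rail(o)
```

```text
t 19.85 p [0.5429 0.118  0.1318] yaw -9.96 F [0.1 0.9 8.5] T [ 0.1   0.01 -0.06] w 0.0107
s from start mm 63.71 Frail -0.09
```

View pics/s6.png

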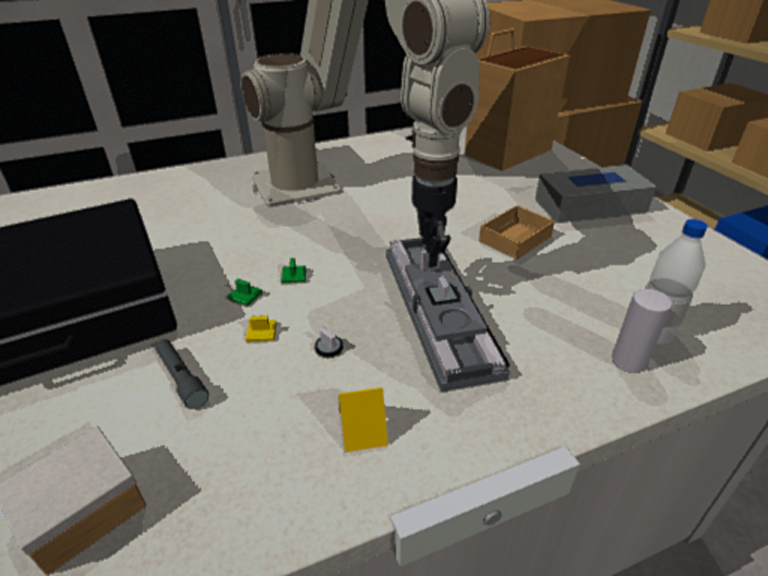

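The filter at (443,292) lies between the brackets, the gripper is still on the grip, the bystanders are unmoved, and the rail force is about zero. Handing in.

```bash
python3 -c "
from workcell import job_done
print(job_done())"
```

```text
the job is handed in; nothing more can be done
None
```

The square filter is back in its pocket, the slide rests in its notch, and the gripper still holds the grip. I handed the job in at about 20 s; it reports no verdict.

- **Filter:** I set the black square filter down until I felt the floor (5 N at the expected height), then let go. All four frame corners read 1.3 to 1.8 mm above the slide's top face, where 2 mm is expected for a flat seat.
- **Notch:** I slid the plate about 64 mm along the rail. The force turned to a slight pull over the last few millimetres (up to 1.6 N). Near 64 mm it then resisted both ways: about 4.5 N pushing and 2.9 N pulling back, with about 1 mm of movement. The wrist camera put the filter within about 0.4 mm of the brackets along the rail. At hand-in the rail force was about zero.
- **Bystanders:** In the last scene picture the round filter, torch, marker, tray and look-alikes look unmoved.

**Checks that did not fully agree:**
- The push briefly met about 4.5 N near 57 mm and then eased. I took this for rail friction, not the notch, because it did not hold and the brackets were farther on.
- I could not read the ball height directly.
- The gripper still presses down on the grip with about 6 to 8 N.
- The top and wrist cameras disagreed by about 2 mm, so I relied on the wrist camera for the fit.

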